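# Bring on the sill heater: fan, half heat, full heat

### The arm

A 6-joint arm with a two-finger parallel gripper is mounted at the origin on the work surface. World frame = base frame: x ahead of the robot, y to its left, z up, the work surface at z = 0. Lengths are in m, angles in rad, forces in N, time in s.
With the tool pointing down it reaches from about 0.325 to 0.85 m from the base axis. Payload 15.5 kg.
Tool frame: the origin (TCP) lies at the very end of the fingers, on their centre line; the grasp point (between the pads) lies 19 mm behind it; z points along the fingers, y is the line along which they close (so a half turn about z gives the same grasp; the last joint's range is limited). The gripper opens to 91 mm and grips with 3 to 60 N. Pads are 32 mm wide; open, the fingers measure 118 mm over their backs; the gripper's body (76 mm by 178 mm) begins 60 mm behind the grasp point.
Start: joints at [-1.28, 0.494, 1.345, -0, 1.302, -0.096], TCP at [0.236, -0.579, 0.214] pointing down, gripper open.
Joint ranges: [-2.91, 2.91], [-0.82, 2.16], [0.22, 2.67], [-1.22, 4.37], [0.12, 2.79], [-3.08, 3.08]. Speed limits (rad/s): [1.89, 1.89, 2.57, 3.01, 3.01, 3.01].

### API

Orientations are given as a unit quaternion [w, x, y, z].
In Python, from cell import robot, vision gives the robot as it stands.
- The arm moves only by the shell command python3 -m crank 'ROWS' [FORCE]. ROWS is JSON, a list of rows, each an object with "slide": the shift along the tool's x, y, z in units of 40 mm (1.0 is 40 mm), a list of three; "yaw": the turn about the tool's z in units of 5 degrees (1.0 is 5 degrees); "grip": the finger opening in mm, from 0 to 91.2. A call has 1 to 10 rows; each row shifts and turns the commanded pose from where the row before left it, along the tool's axes as they then stand; what a row does not reach is not made up. A row lasts 1/12 s, in which the tool goes at most 41.7 mm and 7.16 degrees, less where a joint would pass 70% of its speed; a pose out of reach is approached as far as the arm can. A call is refused whole if a number of a shift passes 1 or a number of a turn 1, either way. A call with a gripper value outside its range is refused whole. The fingers move at their own pace and stop on an object; FORCE is the grip in N (left out, the last holds). Time passes only in rows, so rows that do not move let the fingers close. It gives the time, the measured TCP pose, the force, the opening and the grip force at its end, in the units of the state.
- robot.get_obs(): the state, without advancing time (a new reading comes with each control period).
- vision.grab_frame(name): name is "scene" or "top" or "wrist"; returns the picture (384x512x3 uint8, red, green, blue); there is no depth.
- vision.camera_model(name): a dict with "vfov" (degrees; the focal length in pixels is half the picture's height over the tangent of half this angle, whatever the lens; pixels are square), "cx", "cy" (the principal point, pixels), "extrinsics" (4x4, takes a point from camera to world coordinates); the wrist camera has in their place "T_tool_cam" (4x4, takes a point from camera to tool coordinates, whose origin is the TCP and whose axes are the flange's). Camera axes: x right, y down, z forward; pixel columns grow to the right and rows downward; lengths in m; the calibration is good to about 2 mm. A picture is of the moment at which its call begins: read the wrist's pose just before it. camera_model takes no time and is no camera call.
- robot.close_job(): hands the job in; it is judged then, once.
The state is a dict: "t": time; "joints": joint angles; "dq": joint speeds; "tau": joint torques, N m; "ee_pos": TCP position; "ee_rot": TCP orientation; "ft_force": force on the tool from outside, world axes, zero at the start; "wrist_torque": the same for the moment, N m; "finger_gap": finger opening in m; "grasp_force": force on a finger pad.
Only numpy, scipy, OpenCV 4.12 (cv2) and the standard library are available. Lean on these libraries where they do the work, as an engineer would, in place of code of your own. Each camera call takes 0.05 s, during which the arm holds its last target. There are 200 camera calls.

### The job

It is cold at the kitchen window: switch on the fan heater in the sill from the control strip at the end of its grille, pressing with the tips of the closed fingers, firmly but without banging. Press the fan on first (the wide rocker next to the grille), then half heat (the slim rocker beside it), then full heat (the other slim rocker, beside the thermostat knob), each by pushing down the end that stands up, marked with a small pip, until the rocker tips over and stays. No heat may come on before the fan nor full heat before half; leave the thermostat as it is set, do not pick up, shift or tip anything that stands about, and take the hand away at the end.

Things in the scene. Friction and masses are not known exactly. Their poses are not given: they have to be found in the camera images.
- heater: Fan heater, fixed: white case 130 mm (its x) by 655 mm (its y), 40 mm high. Origin on the sill below the middle of its metal control strip (y -113 to 113 mm, top 40 mm above the sill); z up. Along y: grille of bars at 120 to 450 (47 mm high), fan rocker +85, half heat +37, full heat -11, thermostat -78, plain end cap to -200. Grey rockers, centred on x = 0
- fan (a joint): Fan rocker, 36 mm wide, 46 mm long along the heater's x, wide, next to the grille. Angle in rad: 0 off (start), 0.24 fully on; a spring snaps it to the nearer end. Its face is a shallow V of two flat 23 mm halves meeting 6 mm above the strip. Off: the -x half lies level, the +x (on) half slopes up to 11 mm above the strip; on: the reverse. Tips at 3 to 5 N
- fan_on (a point): Where to press the fan rocker: on the face of its on half (small white moulded pip near the outer end), mid-width, 14 mm from the pivot towards the heater's +x. Moves with the rocker: 49 mm above the sill when off, 46 mm when on (that half then level)
- half_heat (a joint): Half-heat rocker, 20 mm wide, 46 mm long along the heater's x, slim, beside the fan rocker. Angle in rad: 0 off (start), 0.24 fully on; a spring snaps it to the nearer end. Its face is a shallow V of two flat 23 mm halves meeting 6 mm above the strip. Off: the -x half lies level, the +x (on) half slopes up to 11 mm above the strip; on: the reverse. Tips at 3 to 5 N
- half_heat_on (a point): Where to press the half-heat rocker: on the face of its on half (small white moulded pip near the outer end), mid-width, 14 mm from the pivot towards the heater's +x. Moves with the rocker: 49 mm above the sill when off, 46 mm when on (that half then level)
- full_heat (a joint): Full-heat rocker, 20 mm wide, 46 mm long along the heater's x, slim, beside the thermostat. Angle in rad: 0 off (start), 0.24 fully on; a spring snaps it to the nearer end. Its face is a shallow V of two flat 23 mm halves meeting 6 mm above the strip. Off: the -x half lies level, the +x (on) half slopes up to 11 mm above the strip; on: the reverse. Tips at 3 to 5 N
- full_heat_on (a point): Where to press the full-heat rocker: on the face of its on half (small white moulded pip near the outer end), mid-width, 14 mm from the pivot towards the heater's +x. Moves with the rocker: 49 mm above the sill when off, 46 mm when on (that half then level)
- thermostat (a joint): Thermostat knob: fluted black knob 40 mm across, its top 19 mm above the strip, at y -78 of the heater; turns 0 to 4.7 rad about the vertical (counter-clockwise from above grows), stiff enough to stay; starts anywhere and is to be left so
- thermostat_mark (a point): End of the white pointer line on the knob's top, 17 mm from its axis
- clamp_jar: Turquoise ceramic jar with cork-lined wire-clamp lid, 104 mm across, 145 mm high, loose; origin at the centre of its underside, z up
- egg_timer: Stainless twist egg timer, a 60 mm cylinder 60 mm high, loose, standing on the heater's white end cap; origin at the centre of its underside
- jam_jar: Glass jam jar with brass-coloured lid, 70 mm across, 94 mm high, loose; origin at the centre of its underside
- dish: Small white porcelain dish, 90 mm across, 22 mm high, loose; origin at the centre of its underside
- honey_dipper: Wooden honey dipper lying on the sill, about 150 mm long along its x with the 27 mm thick grooved head at +x, loose; origin on the sill below its middle
- herb_pot: Terracotta pot of herbs, 98 mm across, pot 85 mm and leaves about 180 mm high, loose; origin at the centre of its underside
- pepper_mill: Dark wooden pepper mill, 52 mm across, 114 mm high, loose; origin at the centre of its underside
Mind the look-alikes: they are no part of the job. What is shaped like the clamp_jar but blue is not meant.

How it is judged:
By the outcome, as a careful person would: the job done as asked, in the order asked, and still so for the second after the job is handed in, with the robot touching nothing.
It also fails if it takes over 32 s, if anything falls off the work surface, if the arm or the gripper's body presses on something with over 40 N, if the wrist force passes 120 N, or if a joint passes its speed limit or range.

## Working session

There is one attempt and no reset: what is moved stays moved. The work goes in short steps, Python scripts to look and compute and a shell command to move; the robot and the scene stay as the last step left them, time stands still between calls to the robot, and variables do not carry over. Pictures are saved under pics/ and viewed, at most 10 in all, crops included, and the job is handed in when it is done.

```bash
mkdir -p pics; python3 - <<'E'
from cell import robot, vision
import cv2,numpy as np
o=robot.get_obs();print(o)
for n in("scene","top"):
    f=vision.grab_frame(n);cv2.imwrite(f"pics/{n}0.png",f[:,:,::-1]);print(n,{k:np.round(v,4).tolist() for k,v in vision.camera_model(n).items() if k!='name' and not isinstance(v,str)})
print(vision.camera_model("wrist"))
E
```

```text
{'t': 0.0, 'joints': array([-1.27951771e+00,  4.94183834e-01,  1.34614329e+00, -2.63508955e-05,
        1.30250557e+00, -9.55116504e-02]), 'dq': array([-0.00148499,  0.00091592, -0.00107302, -0.00077466, -0.00184733,
       -0.00199755]), 'tau': array([-2.19359164e-03, -8.78818846e+01, -3.81855798e+01,  7.08390959e-02,
        5.34143799e-02, -1.24023722e-05]), 'ee_pos': array([ 0.23563626, -0.57845684,  0.21333375]), 'ee_rot': array([-6.15810059e-04,  9.81356514e-01,  1.92195234e-01, -7.32339118e-05]), 'ft_force': array([ 0.09366548,  0.16079276, -0.75670951]), 'wrist_torque': array([ 0.01617342, -0.03568251, -0.01987456]), 'grasp_force': 0.0, 'finger_gap': 0.09103525414795559}
scene {'vfov': 45.2421, 'cx': 256.6101, 'cy': 194.209, 'extrinsics': [[0.6382, 0.6029, -0.4787, 1.2162], [0.7699, -0.5009, 0.3955, -0.5504], [-0.0013, -0.621, -0.7838, 1.0798], [0.0, 0.0, 0.0, 1.0]]}
top {'vfov': 53.1277, 'cx': 254.6238, 'cy': 190.8564, 'extrinsics': [[0.0224, -0.9805, 0.1954, 0.4338], [-0.9991, -0.0292, -0.0318, -0.0192], [0.0369, -0.1945, -0.9802, 1.029], [0.0, 0.0, 0.0, 1.0]]}
{'vfov': 69.88333318824287, 'cx': 253.2655395306423, 'cy': 193.88156173853326, 'T_tool_cam': array([[-3.26574189e-04, -9.68908999e-01, -2.47417149e-01,
         6.89083070e-02],
       [ 9.99998678e-01, -7.10546578e-04,  1.46263595e-03,
        -8.59772438e-05],
       [-1.59296254e-03, -2.47416345e-01,  9.68907950e-01,
        -1.70992168e-01],
       [ 0.00000000e+00,  0.00000000e+00,  0.00000000e+00,
         1.00000000e+00]])}
```

View pics/top0.png

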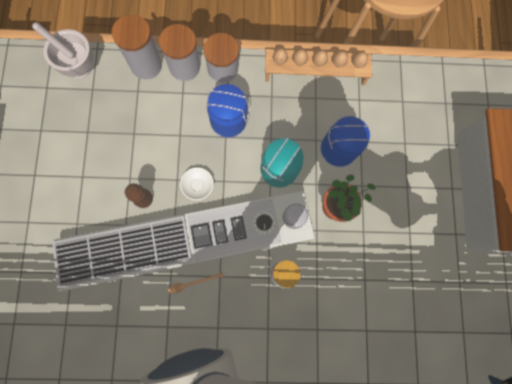

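View pics/scene0.png

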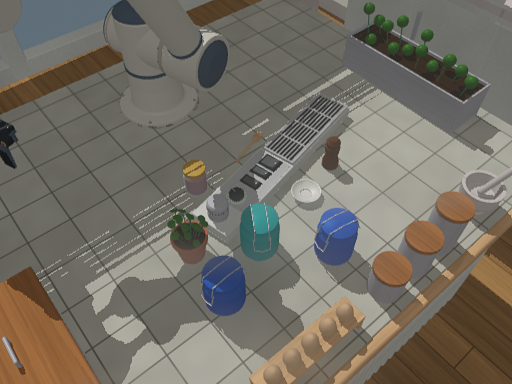

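```bash
cat > h.py <<'E'
import cv2,numpy as np
from cell import robot,vision
from scipy.spatial.transform import Rotation as R
def cam(n,o=None):
    m=vision.camera_model(n);f=192/np.tan(np.radians(m['vfov']/2))
    if n=='wrist':
        T=np.eye(4);q=o['ee_rot'];T[:3,:3]=R.from_quat([q[1],q[2],q[3],q[0]]).as_matrix();T[:3,3]=o['ee_pos'];T=T@m['T_tool_cam']
    else:T=m['extrinsics']
    return f,m['cx'],m['cy'],T
def ray(c,uv,z):
    f,cx,cy,T=c;d=T[:3,:3]@np.array([(uv[0]-cx)/f,(uv[1]-cy)/f,1]);return T[:3,3]+d*(z-T[2,3])/d[2]
def proj(c,p):
    f,cx,cy,T=c;q=T[:3,:3].T@(np.asarray(p)-T[:3,3]);return np.array([cx+f*q[0]/q[2],cy+f*q[1]/q[2]])
E
python3 - <<'E'
from h import *
im=cv2.imread('pics/top0.png');cv2.imwrite('pics/topc.png',cv2.resize(im[140:280,120:320],None,fx=4,fy=4,interpolation=cv2.INTER_CUBIC))
c=cam('top')
for n,uv,z in [('fan',(202,235),.046),('half',(220,231),.046),('full',(238,228),.046),('knob',(264,222),.059)]:print(n,ray(c,uv,z))
hsv=cv2.cvtColor(im,cv2.COLOR_BGR2HSV)
m=cv2.inRange(hsv,(80,120,40),(95,255,255));ys,xs=np.where(m);print(xs.min(),xs.max(),ys.min(),ys.max())
for z in(0,.145):
  print(z,[ray(c,p,z).round(3)[:2] for p in((282,ys.min()),(282,ys.max()),(xs.min(),160),(xs.max(),160))])
E
```

```text
fan [0.51150214 0.08012546 0.046     ]
half [0.5228224  0.03493903 0.046     ]
full [ 0.53166862 -0.01066564  0.046     ]
knob [ 0.54732495 -0.07622321  0.059     ]
263 301 139 178
0 [array([ 0.79 , -0.126]), array([ 0.677, -0.127]), array([ 0.727, -0.074]), array([ 0.731, -0.18 ])]
0.145 [array([ 0.74 , -0.111]), array([ 0.643, -0.112]), array([ 0.686, -0.066]), array([ 0.689, -0.157])]
```

View pics/topc.png

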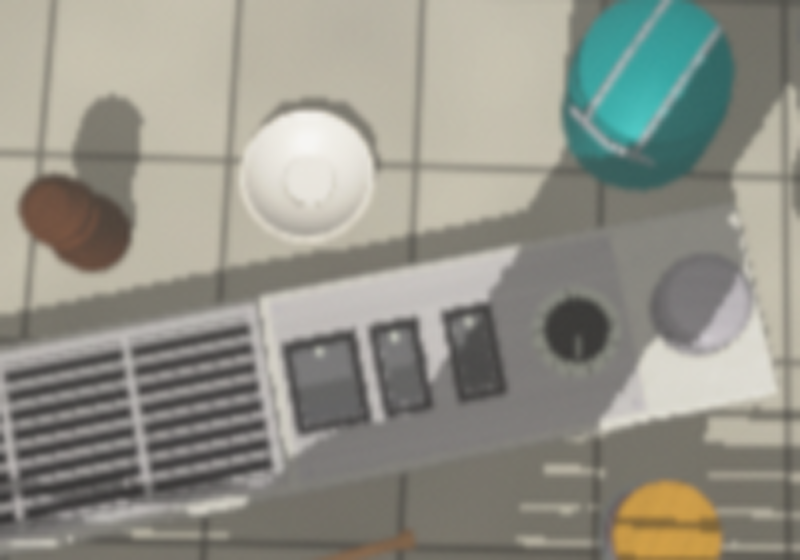

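Candidates for pressing are the wide fan rocker (202,235), the half-heat rocker (220,231) and the full-heat rocker (238,228). The only other control on the strip is the thermostat knob (264,222). The white pips are on the far (+x) halves, at about (200,228), (218,224) and (238,220). The turquoise jar (282,163) stands clear of the strip. I'll move over the strip with the fingers closing.

```bash
python3 -m crank '[{"slide":[0,0,0],"yaw":1,"grip":0},{"slide":[0.3,-0.4,0],"yaw":0.9,"grip":0},{"slide":[0.57,-0.74,0],"yaw":0,"grip":0},{"slide":[0.57,-0.74,0],"yaw":0,"grip":0},{"slide":[0.57,-0.74,0],"yaw":0,"grip":0},{"slide":[0.57,-0.74,0],"yaw":0,"grip":0},{"slide":[0.57,-0.74,0],"yaw":0,"grip":0},{"slide":[0.57,-0.74,0],"yaw":0,"grip":0},{"slide":[0.57,-0.74,0],"yaw":0,"grip":0},{"slide":[0.57,-0.74,0],"yaw":0,"grip":0}]' 20
python3 -m crank '[{"slide":[0.57,-0.74,0],"yaw":0,"grip":0},{"slide":[0.57,-0.74,0],"yaw":0,"grip":0},{"slide":[0.57,-0.74,0],"yaw":0,"grip":0},{"slide":[0.57,-0.74,0],"yaw":0,"grip":0},{"slide":[0.57,-0.74,0],"yaw":0,"grip":0},{"slide":[0.57,-0.74,0],"yaw":0,"grip":0},{"slide":[0.57,-0.74,0],"yaw":0,"grip":0},{"slide":[0.57,-0.74,0],"yaw":0,"grip":0},{"slide":[0.4,-0.5,0],"yaw":0,"grip":0},{"slide":[0,0,0],"yaw":0,"grip":0}]'
python3 - <<'E'
from h import *
o=robot.get_obs();f=vision.grab_frame('wrist');cv2.imwrite('pics/w0.png',f[:,:,::-1]);np.save('o.npy',o,allow_pickle=True)
T=cam('wrist',o)[3];print(o['t'],o['ee_pos'],o['ee_rot'],o['finger_gap'])
E
```

```text
t: 0.93
ee_pos: [0.3688, -0.2872, 0.2138]
ee_rot: [-0.0, 0.994, 0.11, -0.0]
ft_force: [1.1, -0.2, 0.3]
finger_gap: 0.0271
grasp_force: 0.0
t: 1.77
ee_pos: [0.5074, 0.0089, 0.2137]
ee_rot: [-0.0, 0.994, 0.112, 0.0]
ft_force: [-0.4, -0.3, 0.2]
finger_gap: 0.0004
grasp_force: 0.0
1.7667 [0.50735209 0.00890129 0.21372262] [-4.61243480e-04  9.93721280e-01  1.11882463e-01  3.44439851e-04] 0.00036428244203662525
```

View pics/w0.png

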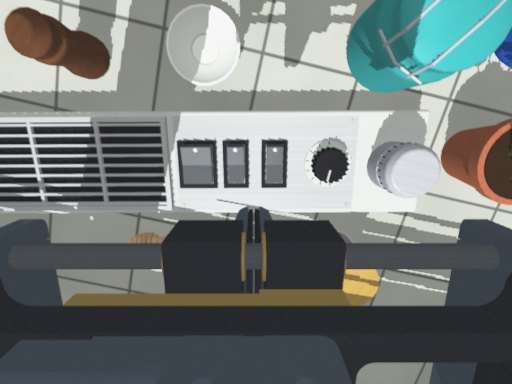

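The wrist view shows the rockers at (198,164), (235,164) and (274,164), each with its pip on the upper half near row 150. The knob is at (329,163), and the strip is aligned with the tool.

```bash
python3 - <<'E'
from h import *
o=np.load('o.npy',allow_pickle=True).item();c=cam('wrist',o)
im=cv2.imread('pics/w0.png');g=cv2.cvtColor(im,cv2.COLOR_BGR2GRAY)
cr=im[125:205,165:365];cv2.imwrite('pics/w0c.png',cv2.resize(cr,None,fx=4,fy=4,interpolation=cv2.INTER_CUBIC))
P={}
for n,u,w in(('fan',198,14),('half',235,7),('full',274,7)):
    s=g[143:158,u-w:u+w].astype(float);s=np.clip(s-np.median(s)-40,0,None);yy,xx=np.mgrid[143:158,u-w:u+w]
    p=((xx*s).sum()/s.sum(),(yy*s).sum()/s.sum());P[n]=ray(c,p,.050);print(n,'pip',np.round(p,1),P[n].round(4))
m=(g<110).astype(np.uint8);m[:130]=0;m[200:]=0
k,l,st,ce=cv2.connectedComponentsWithStats(m)
C=[]
for i in range(1,k):
    if 300<st[i,4]<3000 and 170<ce[i][0]<360:
        cc,_=cv2.findContours((l==i).astype(np.uint8),0,2);r=cv2.minAreaRect(cc[0]);q=ray(c,r[0],.042);print(st[i],np.round(r[0],1),np.round(r[1],1),r[2],q.round(4))
d=P['fan']-P['full'];print('y axis',d[:2]/np.linalg.norm(d[:2]),np.linalg.norm(d))
q=o['ee_rot'];Rm=R.from_quat([q[1],q[2],q[3],q[0]]).as_matrix();print(Rm.round(4))
for n in P:print(n,'pip in tool',(Rm.T@(P[n]-o['ee_pos'])).round(4))
E
```

```text
fan pip [194.7 149.8] [0.5294 0.0861 0.05  ]
half pip [234.6 149.6] [0.5403 0.0391 0.05  ]
full pip [274.6 149.4] [ 0.5512 -0.0079  0.05  ]
[177 140  41  48 751] [197.  163.5] [48.6 38.3] 87.51044464111328 [0.5121 0.0819 0.042 ]
[223 140  26  48 561] [235.5 163.5] [47. 25.] 90.0 [0.5228 0.0349 0.042 ]
[262 140  25  47 543] [274. 163.] [46. 24.] 90.0 [ 0.5341 -0.012   0.042 ]
[311 147  38  36 955] [329.5 164.4] [35.8 35.5] 23.198589324951172 [ 0.5479 -0.0802  0.042 ]
y axis [-0.22582034  0.97416897] 0.09643090007345378
[[ 9.750e-01  2.224e-01  6.000e-04]
 [ 2.224e-01 -9.750e-01  1.000e-03]
 [ 8.000e-04 -8.000e-04 -1.000e+00]]
fan pip in tool [ 0.0385 -0.0702  0.1638]
half pip in tool [ 0.0387 -0.022   0.1638]
full pip in tool [0.0389 0.0263 0.1637]
```

View pics/w0c.png

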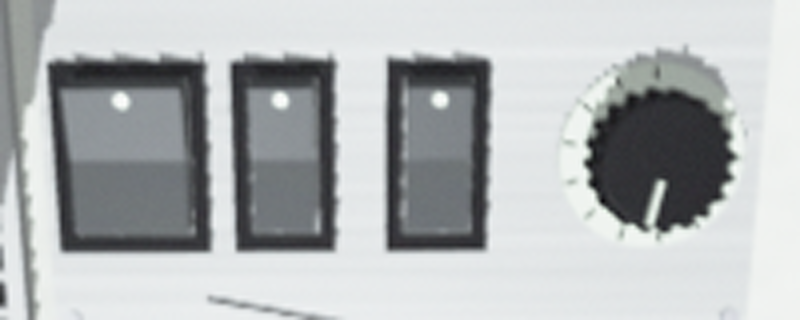

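```bash
python3 -m crank '[{"slide":[0.4,-0.7,0],"yaw":0,"grip":0},{"slide":[0.4,-0.7,0.3],"yaw":0,"grip":0},{"slide":[0.15,-0.355,0.8],"yaw":0,"grip":0},{"slide":[0,0,0.9],"yaw":0,"grip":0},{"slide":[0,0,0.9],"yaw":0,"grip":0},{"slide":[0,0,0.6],"yaw":0,"grip":0},{"slide":[0,0,0.2],"yaw":0,"grip":0},{"slide":[0,0,0.1],"yaw":0,"grip":0},{"slide":[0,0,0],"yaw":0,"grip":0},{"slide":[0,0,0],"yaw":0,"grip":0}]'
python3 - <<'E'
from h import *
o=np.load('o.npy',allow_pickle=True).item();q=robot.get_obs()
r=o['ee_rot'];Rm=R.from_quat([r[1],r[2],r[3],r[0]]).as_matrix();print((Rm.T@(q['ee_pos']-o['ee_pos'])).round(4))
E
```

```text
t: 2.65
ee_pos: [0.5284, 0.0816, 0.0632]
ee_rot: [0.0, 0.994, 0.11, 0.001]
ft_force: [0.9, -0.6, 0.3]
finger_gap: 0.001
grasp_force: 0.0
[ 0.0365 -0.066   0.1506]
```

```bash
python3 -m crank '[{"slide":[0.04,-0.1,0],"yaw":0,"grip":0},{"slide":[0,0,0.1],"yaw":0,"grip":0},{"slide":[0,0,0.1],"yaw":0,"grip":0},{"slide":[0,0,0.05],"yaw":0,"grip":0},{"slide":[0,0,0.04],"yaw":0,"grip":0},{"slide":[0,0,0],"yaw":0,"grip":0}]'
python3 -m crank '[{"slide":[0,0,0.03],"yaw":0,"grip":0},{"slide":[0,0,0],"yaw":0,"grip":0}]'
python3 -m crank '[{"slide":[0,0,0.03],"yaw":0,"grip":0},{"slide":[0,0,0],"yaw":0,"grip":0}]'
```

```text
t: 3.15
ee_pos: [0.5286, 0.0862, 0.0502]
ee_rot: [-0.0, 0.994, 0.11, 0.0]
ft_force: [1.9, 0.5, 2.5]
finger_gap: 0.0006
grasp_force: 1.3
t: 3.32
ee_pos: [0.5281, 0.0861, 0.049]
ee_rot: [0.0, 0.994, 0.11, -0.0]
ft_force: [0.2, -0.4, -0.6]
finger_gap: 0.0006
grasp_force: 0.1
t: 3.48
ee_pos: [0.5278, 0.0861, 0.0476]
ee_rot: [-0.0, 0.994, 0.11, -0.0]
ft_force: [-0.1, -0.5, -0.6]
finger_gap: 0.001
grasp_force: 0.0
```

```bash
python3 -m crank '[{"slide":[0,0,0.03],"yaw":0,"grip":0},{"slide":[0,0,0],"yaw":0,"grip":0}]'
python3 -m crank '[{"slide":[0,0,0.03],"yaw":0,"grip":0},{"slide":[0,0,0],"yaw":0,"grip":0}]'
```

```text
t: 3.65
ee_pos: [0.5279, 0.0861, 0.0465]
ee_rot: [0.0, 0.994, 0.11, -0.0]
ft_force: [-1.4, -0.9, 1.1]
finger_gap: 0.0004
grasp_force: 0.5
t: 3.82
ee_pos: [0.5281, 0.0861, 0.0461]
ee_rot: [0.0, 0.994, 0.11, 0.0]
ft_force: [-2.3, -1.0, 12.9]
finger_gap: 0.0005
grasp_force: 6.3
```

```bash
python3 -m crank '[{"slide":[0,0,-0.3],"yaw":0,"grip":0},{"slide":[0,0,-0.9],"yaw":0,"grip":0},{"slide":[-0.2,0.4,-0.9],"yaw":0,"grip":0},{"slide":[-0.6,0.5,-0.5],"yaw":0,"grip":0},{"slide":[-0.4,0.3,0],"yaw":0,"grip":0},{"slide":[0,0,0],"yaw":0,"grip":0},{"slide":[0,0,0],"yaw":0,"grip":0}]'
python3 - <<'E'
from h import *
o=robot.get_obs();f=vision.grab_frame('wrist')[:,:,::-1].copy();cv2.imwrite('pics/w1.png',f);np.save('o1.npy',o,allow_pickle=True)
c=cam('wrist',o);r=o['ee_rot'];Rm=R.from_quat([r[1],r[2],r[3],r[0]]).as_matrix()
o0=np.load('o.npy',allow_pickle=True).item();c0=cam('wrist',o0)
T={n:ray(c0,p,.050) for n,p in(('fan',(194.7,149.8)),('half',(234.6,149.6)),('full',(274.6,149.4)))}
for n in T:print(n,'pip in tool',(Rm.T@(T[n]-o['ee_pos'])).round(4),proj(c,T[n]).round(1))
u=proj(c,T['half']).astype(int);print(o['ee_pos']);cv2.imwrite('pics/w1c.png',cv2.resize(f[max(0,u[1]-60):u[1]+90,max(0,u[0]-100):u[0]+100],None,fx=4,fy=4,interpolation=cv2.INTER_CUBIC))
E
```

```text
t: 4.4
ee_pos: [0.4916, 0.0283, 0.1499]
ee_rot: [-0.0, 0.994, 0.11, 0.0]
ft_force: [0.5, 0.1, 0.5]
finger_gap: 0.0008
grasp_force: 0.0
fan pip in tool [ 0.0494 -0.0482  0.0999] [203.3 144.5]
half pip in tool [ 0.0498 -0.      0.0999] [252.8 144. ]
full pip in tool [0.0503 0.0483 0.0999] [302.5 143.5]
[0.49161325 0.02826103 0.1498668 ]
```

View pics/w1c.png

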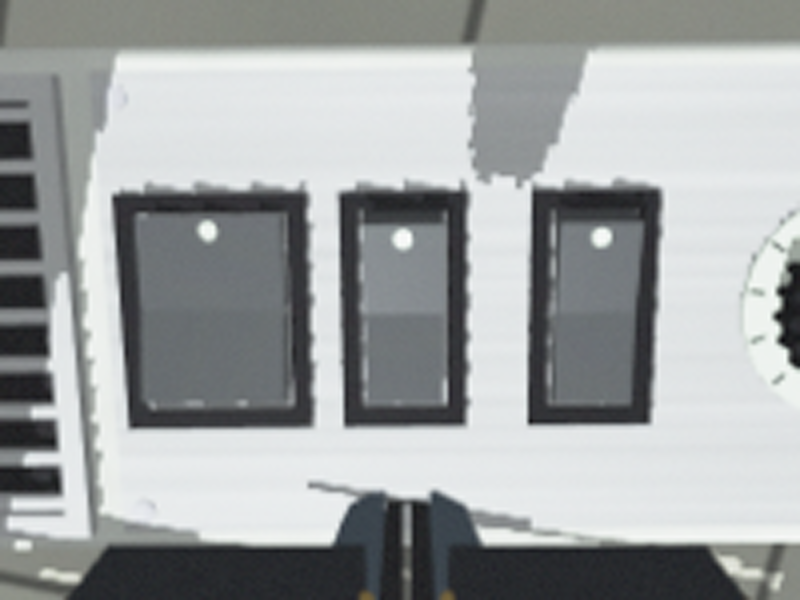

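The fan rocker has tipped: its pip moved outward and its far half is now flat and evenly shaded. The half- and full-heat rockers are still off. Half heat is next.

```bash
python3 -m crank '[{"slide":[0.6,0,0],"yaw":0,"grip":0},{"slide":[0.62,0,0.4],"yaw":0,"grip":0},{"slide":[0,0,0.8],"yaw":0,"grip":0},{"slide":[0,0,0.7],"yaw":0,"grip":0},{"slide":[0,0,0.3],"yaw":0,"grip":0},{"slide":[0,0,0.1],"yaw":0,"grip":0},{"slide":[0,0,0],"yaw":0,"grip":0},{"slide":[0,0,0],"yaw":0,"grip":0}]'
python3 - <<'E'
from h import *
o=np.load('o1.npy',allow_pickle=True).item();q=robot.get_obs()
r=o['ee_rot'];Rm=R.from_quat([r[1],r[2],r[3],r[0]]).as_matrix();print((Rm.T@(q['ee_pos']-o['ee_pos'])).round(4))
E
```

```text
t: 5.12
ee_pos: [0.54, 0.0399, 0.0578]
ee_rot: [-0.0, 0.994, 0.11, 0.0]
ft_force: [0.4, 0.7, 0.6]
finger_gap: 0.0005
grasp_force: 0.0
[ 0.0498 -0.0008  0.0921]
```

```bash
python3 -m crank '[{"slide":[0,0.02,0.1],"yaw":0,"grip":0},{"slide":[0,0,0.05],"yaw":0,"grip":0},{"slide":[0,0,0.03],"yaw":0,"grip":0},{"slide":[0,0,0.03],"yaw":0,"grip":0},{"slide":[0,0,0],"yaw":0,"grip":0}]'
python3 -m crank '[{"slide":[0,0,0.03],"yaw":0,"grip":0},{"slide":[0,0,0.02],"yaw":0,"grip":0},{"slide":[0,0,0],"yaw":0,"grip":0}]'
python3 -m crank '[{"slide":[0,0,0.03],"yaw":0,"grip":0},{"slide":[0,0,0],"yaw":0,"grip":0}]'
```

```text
t: 5.53
ee_pos: [0.5401, 0.0387, 0.0494]
ee_rot: [0.0, 0.994, 0.11, 0.0]
ft_force: [2.0, 0.7, 1.6]
finger_gap: 0.0001
grasp_force: 0.6
t: 5.78
ee_pos: [0.5392, 0.0387, 0.0469]
ee_rot: [-0.0, 0.994, 0.11, -0.0]
ft_force: [-0.2, 0.2, 0.1]
finger_gap: 0.0003
grasp_force: 0.0
t: 5.95
ee_pos: [0.5395, 0.0387, 0.0461]
ee_rot: [-0.0, 0.994, 0.11, -0.0]
ft_force: [-2.0, -0.0, 6.9]
finger_gap: -0.0
grasp_force: 3.1
```

```bash
python3 -m crank '[{"slide":[0,0,0.01],"yaw":0,"grip":0},{"slide":[0,0,0],"yaw":0,"grip":0},{"slide":[0,0,-0.3],"yaw":0,"grip":0},{"slide":[0,0,-0.9],"yaw":0,"grip":0},{"slide":[-0.2,0.4,-0.9],"yaw":0,"grip":0},{"slide":[-0.6,0.5,-0.5],"yaw":0,"grip":0},{"slide":[-0.4,0.3,0],"yaw":0,"grip":0},{"slide":[0,0,0],"yaw":0,"grip":0},{"slide":[0,0,0],"yaw":0,"grip":0}]'
python3 - <<'E'
from h import *
o=robot.get_obs();f=vision.grab_frame('wrist')[:,:,::-1].copy();cv2.imwrite('pics/w2.png',f);np.save('o1.npy',o,allow_pickle=True)
c=cam('wrist',o);r=o['ee_rot'];Rm=R.from_quat([r[1],r[2],r[3],r[0]]).as_matrix()
o0=np.load('o.npy',allow_pickle=True).item();c0=cam('wrist',o0)
T={n:ray(c0,p,.050) for n,p in(('fan',(194.7,149.8)),('half',(234.6,149.6)),('full',(274.6,149.4)))}
for n in T:print(n,'pip in tool',(Rm.T@(T[n]-o['ee_pos'])).round(4),proj(c,T[n]).round(1))
u=proj(c,T['half']).astype(int);print(o['ee_pos']);cv2.imwrite('pics/w2c.png',cv2.resize(f[max(0,u[1]-60):u[1]+90,max(0,u[0]-100):u[0]+100],None,fx=4,fy=4,interpolation=cv2.INTER_CUBIC))
E
```

```text
t: 6.7
ee_pos: [0.503, -0.0192, 0.1498]
ee_rot: [0.0, 0.994, 0.109, 0.0]
ft_force: [1.6, -0.2, 0.5]
finger_gap: 0.0007
grasp_force: 0.0
fan pip in tool [ 0.0487 -0.097   0.0998] [153.1 145.3]
half pip in tool [ 0.0491 -0.0488  0.0998] [202.6 144.8]
full pip in tool [ 0.0496 -0.0005  0.0998] [252.3 144.3]
[ 0.50295094 -0.01919501  0.14978762]
```

View pics/w2c.png

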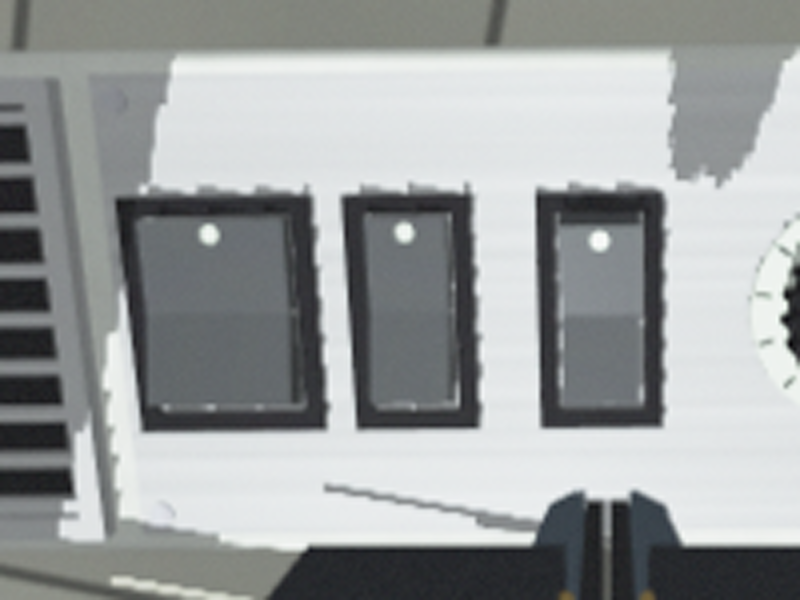

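The fan and half-heat rockers are both on, with pips at crop (209,234) and (404,233). Full heat is still off, with its pip at (600,240). I'll press it the same way.

```bash
python3 -m crank '[{"slide":[0.6,0,0],"yaw":0,"grip":0},{"slide":[0.61,0,0.4],"yaw":0,"grip":0},{"slide":[0,0,0.8],"yaw":0,"grip":0},{"slide":[0,0,0.7],"yaw":0,"grip":0},{"slide":[0,0,0.3],"yaw":0,"grip":0},{"slide":[0,0,0.1],"yaw":0,"grip":0},{"slide":[0,0,0],"yaw":0,"grip":0},{"slide":[0,0,0],"yaw":0,"grip":0}]'
python3 -m crank '[{"slide":[0,0,0.1],"yaw":0,"grip":0},{"slide":[0,0,0.05],"yaw":0,"grip":0},{"slide":[0,0,0.03],"yaw":0,"grip":0},{"slide":[0,0,0.03],"yaw":0,"grip":0},{"slide":[0,0,0],"yaw":0,"grip":0}]'
python3 -m crank '[{"slide":[0,0,0.03],"yaw":0,"grip":0},{"slide":[0,0,0.02],"yaw":0,"grip":0},{"slide":[0,0,0],"yaw":0,"grip":0}]'
python3 -m crank '[{"slide":[0,0,0.03],"yaw":0,"grip":0},{"slide":[0,0,0],"yaw":0,"grip":0}]'
```

```text
t: 7.42
ee_pos: [0.5511, -0.0077, 0.0578]
ee_rot: [0.0, 0.994, 0.111, 0.0]
ft_force: [-0.1, 0.1, 0.4]
finger_gap: 0.0005
grasp_force: 0.0
t: 7.83
ee_pos: [0.551, -0.0081, 0.0494]
ee_rot: [0.0, 0.994, 0.11, 0.0]
ft_force: [1.0, -0.1, 1.0]
finger_gap: 0.0005
grasp_force: 0.6
t: 8.08
ee_pos: [0.5502, -0.008, 0.0468]
ee_rot: [-0.0, 0.994, 0.11, -0.0]
ft_force: [-0.3, 0.3, -0.4]
finger_gap: -0.0002
grasp_force: 0.0
t: 8.25
ee_pos: [0.5504, -0.008, 0.0461]
ee_rot: [-0.0, 0.994, 0.11, -0.0]
ft_force: [-1.8, -0.5, 6.2]
finger_gap: 0.0004
grasp_force: 3.0
```

Next I retreat upward and back towards the robot, then check.

```bash
python3 -m crank '[{"slide":[0,0,0.01],"yaw":0,"grip":0},{"slide":[0,0,0],"yaw":0,"grip":0},{"slide":[0,0,-0.3],"yaw":0,"grip":0},{"slide":[0,0,-0.9],"yaw":0,"grip":0},{"slide":[0,0,-0.9],"yaw":0,"grip":0},{"slide":[-0.4,0,-0.9],"yaw":0,"grip":0},{"slide":[-0.6,0,-0.6],"yaw":0,"grip":0},{"slide":[-0.6,0,-0.3],"yaw":0,"grip":0},{"slide":[0,0,0],"yaw":0,"grip":0},{"slide":[0,0,0],"yaw":0,"grip":0}]'
python3 - <<'E'
from h import *
f=vision.grab_frame('wrist')[:,:,::-1];cv2.imwrite('pics/w3.png',cv2.resize(f[0:240],(800,375)))
E
```

```text
t: 9.08
ee_pos: [0.4877, -0.0222, 0.2023]
ee_rot: [0.0, 0.994, 0.11, 0.001]
ft_force: [0.6, 0.3, -0.5]
finger_gap: 0.0003
grasp_force: 0.0
```

View pics/w3.png

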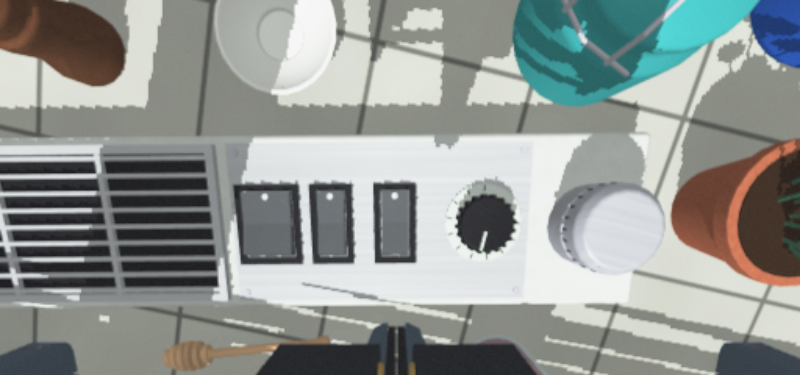

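All three rockers are tipped on, with pips at (264,197), (331,197) and (394,197). The knob pointer at (485,240) has not moved, the objects stand where they were, and the hand is clear.

```bash
python3 -c "
from cell import robot
print(robot.close_job())"
```

```text
the job is handed in; nothing more can be done
None
```

The heater is on: I pressed fan, half heat and full heat in that order. All three rockers stayed over, the thermostat was left as set, nothing was disturbed, and the hand was clear when I handed in at about 9 s.

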